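# Check a therapy handpiece on the output tester

## Task

Check the cordless therapy handpiece: put the sensor cartridge, mark upwards, all the way down into the tester's pocket and let go of it, then swing the locking lever fully shut over it. Then take the handpiece out of its dock and hold it upright with its head on the cartridge's mark, the bar of the head lying along the mark's long side, gently pressed so that the sprung head is about half way in. Finish while still holding it there like that, and leave the bottles, jars and tape on the bench where they are.

Things in the scene. Friction and masses are not known exactly. Their poses are not given: they have to be found in the camera images.
- tester: the output tester: flat white box fixed to the bench, spanning x -55..55, y -105..85 mm, 30 mm high, with a black display. In its top a rectangular pocket 75 (x) x 41 (y) mm, 15 mm deep (floor at z 15 mm). Origin on the bench under the pocket's centre; x, y along the pocket's sides. An 18 mm steel post at x 31, y 65 mm carries the locking lever
- pocket (a point): centre of the pocket's floor, axes as the tester's
- lever (a joint): angle of the locking lever about its vertical pivot, rad: 0 = fully shut, up to 1.7 as it swings open (counter-clockwise from above). Shut, its flat arm (10 wide, 8 thick, underside 58 mm above the bench) points along the tester's -y, 3 mm over the cartridge's end; open, about along the tester's +x, clear of the pocket. Light friction (0.5 N at the knob), stays where left
- lever_pivot (a point): the lever's pivot, on its axis at the arm's underside, fixed on the tester at x 31, y 65, z 58 mm
- lever_knob (a point): top centre of the black upright knob at the arm's end: 14 mm across, standing 32 mm above the arm (its top 98 mm, the arm's top 66 mm above the bench), 115 mm from the pivot
- cartridge: the sensor cartridge: loose grey block 70 (x) x 36 (y) x 40 mm high with a dark line round it and a printed mark on top, about 180 g, standing on the bench mark upwards. Origin at the centre of its underside. Either way round fits the pocket; seated, 25 mm of it stand above the tester and its top is 55 mm above the bench
- mark (a point): centre of the mark on the cartridge's top, 40 mm above the cartridge's underside: on a white label, a black outline 16 (x) x 30 (y) mm, long side along the cartridge's y (across the block)
- dock: white block 75 x 75 x 75 mm fixed to the bench with a 34 mm through hole from above; the handpiece hangs in it. Origin at the centre of its underside
- probe: the cordless handpiece, about 240 g, hanging upright in the dock by its collar. Origin at the middle of its head's face (head fully out), z up along the handle. From there up: sprung steel bar head on a stem, 0 to 18 mm; grey nose 26 mm across, 18 to 60; black collar 44 mm across, 60 to 68 (rests on the dock's top); white flat-sided handle 36 (x) x 28 (y) mm, 68 to 165 mm
- head (a joint): travel of the handpiece's sprung head, m: 0 = fully out, 0.010 = fully pressed in. The spring gives 1.2 N at the start of the travel and 0.6 N more per mm (4.2 N at half travel, 5 mm)
- head_tip (a point): middle of the face of the sprung head: a flat-faced bar 10 (x) x 24 (y) mm, long side along the handpiece's y; moves into the nose as it is pressed
- gel: bystander, leave alone: white squeeze bottle, 48 mm across, 130 mm tall, stands beyond the dock, loose, origin at the centre of its underside
- tape: bystander, leave alone: roll of blue tape, 72 mm across, 50 mm tall, in front of the tester, loose, origin at the centre of its underside
- cup0: bystander, leave alone: small clear cupping jar, 44 mm across, 60 mm tall, in front of the tester, loose, origin at the centre of its underside
- cup1: bystander, leave alone: clear cupping jar like cup0, at the far side, loose, origin at the centre of its underside
- cup2: bystander, leave alone: clear cupping jar like cup0, at the far side, loose, origin at the centre of its underside
- alcohol: bystander, leave alone: white bottle with a paper label, 60 mm across, 120 mm tall, at the far side, loose, origin at the centre of its underside
- amber: bystander, leave alone: amber jar, 50 mm across, 100 mm tall, at the far side, loose, origin at the centre of its underside
Things that resemble listed ones, but are neither listed nor needed, are in the scene too. Leave any blue or purple look-alike of the cartridge alone.

How it is judged:
On the way, in this order (a step that is already met when the one before it is completed fails the run):
1. the cartridge is fully down in the pocket, released, with the lever still open (horizontal distance between cartridge and pocket below 0.007 m and z of cartridge in the frame of pocket below 0.003 m and angle between cartridge's own z axis and vertical below 0.06 rad and angle between the x axis of cartridge and the x axis of tester, either way round below 0.12 rad and contact force between the fingers and cartridge below 0.05 N and value of joint lever above 0.5 rad), for 0.2 s.
2. the lever is swung shut over the seated cartridge (horizontal distance between cartridge and pocket below 0.007 m and z of cartridge in the frame of pocket below 0.003 m and angle between cartridge's own z axis and vertical below 0.06 rad and angle between the x axis of cartridge and the x axis of tester, either way round below 0.12 rad and value of joint lever below 0.12 rad), for 0.2 s.
At the end, for the whole second after the job is handed in: Cartridge on the pocket floor (3 mm, square), lever shut (0.12 rad); handpiece in the fingers, touching only the cartridge, upright (0.12 rad), head centre within 7 mm of the mark's, bar along its long side (0.21 rad), head 2 to 8 mm in, push 1.5 to 9 N; all through the last second (all of step 2 and horizontal distance between head_tip and mark below 0.007 m and angle between the y axis of probe and the y axis of mark, either way round below 0.21 rad and angle between probe's own z axis and vertical below 0.12 rad and height (world z) of head_tip above 0.05 m and value of joint head between 0.002 and 0.008 m and contact force between probe and cartridge between 1.5 and 9 N and contact force between the fingers and probe above 2 N and contact force between probe and tester below 0.05 N and contact force between probe and dock below 0.05 N and contact force between the fingers and cartridge below 0.05 N); the arm keeps its last pose, push and grip.
It fails at once if the handpiece is pressed hard on the cartridge (over 20 N) (contact force between probe and cartridge above 20 N).
It fails at once if a bystander is pushed more than 30 mm or knocked over (distance of any of gel, tape, cup0, cup1, cup2, alcohol, amber from where it was at the start of the episode above 0.03 m or angle between any of gel, tape, cup0, cup1, cup2, alcohol, amber's own z axis and vertical above 0.5 rad).
It also fails if it takes over 72 s, if anything falls off the work surface, if the arm or the gripper's body presses on something with over 40 N, if the wrist force passes 120 N, or if a joint passes its speed limit or range.

## Robot

A 7-joint arm with a two-finger parallel gripper is mounted at the origin on the work surface. World frame = base frame: x ahead of the robot, y to its left, z up, the work surface at z = 0. Lengths are in m, angles in rad, forces in N, time in s.
With the tool pointing down it reaches from about 0.425 to 0.875 m from the base axis. Payload 8.4 kg.
Tool frame: the origin (TCP) lies on the centre line of the jaws, within the pads' length; the fingertips stand 14 mm ahead of it and the grasp point (between the pads) lies 5 mm behind it (arm.nose_length is the distance from the TCP to the fingertips, in m); z points along the fingers, y is the line along which they close (so a half turn about z gives the same grasp; the last joint's range is limited). The gripper opens to 85 mm and grips with 20 to 120 N. Pads are 22 mm wide; open, the fingers measure 114 mm over their backs; the gripper's body (76 mm by 85 mm) begins 54 mm behind the grasp point. The pads swing forward as they close: fully open they stand 13 mm farther back than shut.
Start: joints at [1.157, 0.333, 0.04, 1.465, -0.013, 1.343, -0.059], TCP at [0.201, -0.618, 0.245] pointing down, gripper open.
Joint ranges: [-2.58, 2.58], [-0.38, 2.09], [-1.3, 1.39], [0.25, 2.4], [-1.5, 4.64], [0.08, 2.09], [-2.65, 2.65]. Speed limits (rad/s): [2.22, 2.22, 2.79, 2.79, 3.14, 3.14, 3.14].

## Interface

Orientations are given as [roll, pitch, yaw] about the fixed x, y, z axes, in that order (R = Rz(yaw) Ry(pitch) Rx(roll)).
In Python, from workcell import arm, vision, finish_job gives the robot as it stands.
- The arm moves only by the tool step_arm, never from a script. Its argument "steps" is one flat list of numbers, 4 for each row, row after row: the shift along the world's x, y, z in m, then the turn about the world's z in degrees. In form: [dx, dy, dz, turn, dx, dy, dz, turn, ...]. A call has 1 to 20 rows; each row is the pose to reach, as a shift and turn from the pose commanded when the call began; what a row does not reach only later rows make up. A row lasts 1/12 s, in which the tool goes at most 41.7 mm and 7.16 degrees, less where a joint would pass 70% of its speed; a pose out of reach is approached as far as the arm can. A call with a gripper value outside its range is refused whole. "claw" is the closure, from 0 (fully open) to 1 (shut), set as the call begins (left out, the last holds). The fingers move at their own pace and stop on an object; "grip_force" is the grip in N (left out, the last holds). Time passes only in rows, so rows that repeat a pose let the fingers close. It gives the time, the measured TCP pose, the force, the opening and the grip force at its end, in the units of the state.
- arm.read_state(): the state, without advancing time (a new reading comes with each control period).
- vision.capture(name): name is "scene" or "top"; returns a dict with "pixels" (480x640x3 uint8, blue, green, red), "z_map" (480x640 float32, m along the optical axis (not along the pixel's ray), 0 where there is no reading), "fx", "fy", "cx", "cy" (pixels), "rvec" (rotation vector, rad) and "tvec" (3), from world to camera coordinates, as OpenCV has them. Camera axes: x right, y down, z forward; pixel columns grow to the right and rows downward; lengths in m; the calibration is good to about 2 mm. A picture is of the moment at which its call begins.
- finish_job(): hands the job in; it is judged then, once.
The state is a dict: "time": time; "q": joint angles; "joint_velocities": joint speeds; "effort": joint torques, N m; "tool_pos": TCP position; "tool_rot": TCP orientation; "force": force on the tool from outside, world axes, zero at the start; "moment": the same for the moment, N m; "width": finger opening in m; "gripper_force": force on a finger pad.
Only numpy, scipy, OpenCV 4.12 (cv2) and the standard library are available. Lean on these libraries where they do the work, as an engineer would, in place of code of your own. Each camera call takes 0.05 s, during which the arm holds its last target. There are 200 camera calls.

## Working session

There is one attempt and no reset: what is moved stays moved. The work goes in short steps, Python scripts to look and compute and a tool call to move; the robot and the scene stay as the last step left them, time stands still between calls to the robot, and variables do not carry over. Pictures are saved under pics/ and viewed, at most 10 in all, crops included, and the job is handed in when it is done.

Besides the shell and the picture viewer there is one more tool, called as name(argument=value, ...) on one line, values as JSON. step_arm: Moves the arm, as the interface text tells. Its arguments: {"type":"object","properties":{"steps":{"type":"array","items":{"type":"number"}},"claw":{"type":"number"},"grip_force":{"type":"number"}},"required":["steps"]}

```bash
mkdir -p pics; cat > h.py <<'E'
import numpy as np, cv2
from workcell import arm, vision
def cap(n,save=None):
    c=vision.capture(n); c={k:(np.array(v) if not np.isscalar(v) else v) for k,v in c.items()}
    c['R']=cv2.Rodrigues(np.float64(c['rvec']).reshape(3,1))[0]; c['t']=np.float64(c['tvec']).reshape(3)
    if save: cv2.imwrite('pics/'+save+'.png',c['pixels'])
    return c
def ray(c,u,v,z):
    "pixel to world point on plane at height z"
    d=c['R'].T@np.array([(u-c['cx'])/c['fx'],(v-c['cy'])/c['fy'],1]); o=-c['R'].T@c['t']
    return o+d*(z-o[2])/d[2]
def cloud(c):
    "world xyz per pixel"
    v,u=np.mgrid[:480,:640]; Z=c['z_map'].astype(float)
    P=np.stack([(u-c['cx'])/c['fx']*Z,(v-c['cy'])/c['fy']*Z,Z],-1)
    W=(P-c['t'])@c['R']; W[Z==0]=np.nan; return W
def proj(c,p):
    q=c['R']@np.array(p)+c['t']; return q[:2]/q[2]*[c['fx'],c['fy']]+[c['cx'],c['cy']]
E
python3 - <<'E'
from h import *
for n in('scene','top'):
    c=cap(n,n+'0'); np.savez(n+'0.npz',**c); print(n,-c['R'].T@c['t'],c['R'][2],c['fx'])
print(arm.read_state())
E
```

```text
scene [ 1.30908465 -0.10862768  0.97318685] [-0.65399839  0.11012974 -0.74843674] 561.9054062995747
top [0.38007315 0.03331098 0.940891  ] [ 0.22902287 -0.01577139 -0.97329327] 451.0922801748989
{'time': 0.1, 'q': array([ 1.15679897,  0.3338617 ,  0.03989293,  1.46621242, -0.01338658,
        1.34331118, -0.05853296]), 'joint_velocities': array([-0.00153856, -0.0010818 , -0.00090114, -0.00300533,  0.00113599,
        0.00102792, -0.00082784]), 'effort': array([ 5.75603670e-03, -6.60012031e+01,  1.37128405e+00, -4.06473899e+01,
        1.71901588e-02,  8.84434325e-03, -1.98260796e-05]), 'tool_pos': array([ 0.20108907, -0.61768193,  0.24448213]), 'tool_rot': array([-3.14007078e+00,  1.21757993e-04,  3.14733000e-01]), 'force': array([0.70284139, 0.00133613, 0.54069153]), 'moment': array([ 0.02534509, -0.02347884,  0.0029098 ]), 'gripper_force': 0.0, 'width': 0.08523140478072716}
```

View pics/top0.png

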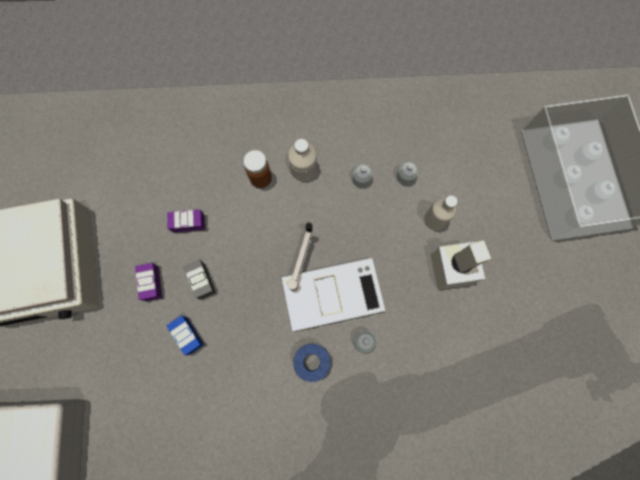

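View pics/scene0.png

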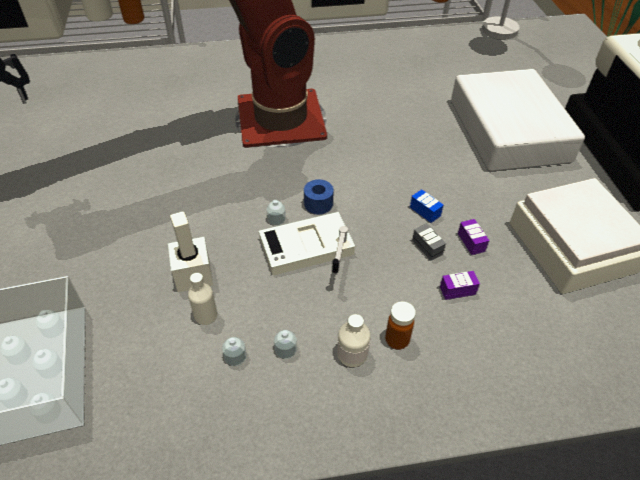

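Top view: the cartridge candidates are a grey block (199,279), purple blocks (185,220) and (147,281), and a blue block (183,335). Only the grey one fits the description. The tester is at (333,294) with its pocket at (328,295). The lever is open, post (293,283), knob (308,228). The dock is at (461,262), with the handpiece's handle leaning away to (480,252).

```bash
cat > m1.py <<'E'
from h import *
W={};C={}
for n in('scene','top'):
    c=dict(np.load(n+'0.npz')); C[n]=c; W[n]=cloud(c)
def rect(n,box,zlo,zhi,extra=None):
    u0,v0,u1,v1=box; w=W[n]; m=np.zeros((480,640),np.uint8); m[v0:v1,u0:u1]=1
    m&=((w[...,2]>zlo)&(w[...,2]<zhi)).astype(np.uint8)
    if extra is not None: m&=extra
    k,l,s,_=cv2.connectedComponentsWithStats(m); i=1+np.argmax(s[1:,4]); m=(l==i)
    p=w[m]; r=cv2.minAreaRect((p[:,:2]*1000).astype(np.float32)); 
    print(n,'N',m.sum(),'rect mm',np.round(r[0],1),np.round(r[1],1),round(r[2],1),'zmed',np.round(np.median(p[:,2])*1000,1)); return m
print('cart');rect('top',(180,255,220,305),.033,.05);rect('scene',(405,215,450,265),.033,.05)
print('tester');rect('top',(270,250,395,340),.024,.036);rect('scene',(250,205,365,280),.024,.036)
print('dock');rect('top',(430,230,495,295),.068,.08);rect('scene',(160,230,215,290),.068,.08)
print('handle');rect('top',(430,230,500,295),.168,.19);rect('scene',(165,205,205,260),.17,.19);rect('scene',(165,205,205,260),.1,.19)
print('knob');rect('top',(290,215,325,290),.085,.11);rect('scene',(325,220,355,280),.085,.11)
print('arm');rect('top',(280,215,325,295),.058,.08);rect('scene',(325,220,355,280),.058,.08)
for n,b in(('top',(165,205,225,305)),):
    pass
a=cv2.resize(C['top']['pixels'][255:305,175:225],None,fx=8,fy=8,interpolation=2)
b=cv2.resize(C['top']['pixels'][215:345,270:400],(400,400),interpolation=2)
cv2.imwrite('pics/crop1.png',np.hstack([a,b]))
E
python3 m1.py
```

```text
cart
top N 642 rect mm [530.6 272.6] [70.3 36.6] 21.2 zmed 40.2
scene N 456 rect mm [531.9 273.4] [72.4 39.1] 20.2 zmed 41.5
tester
top N 4251 rect mm [487.4   1.6] [110.6 190.1] 9.4 zmed 30.2
scene N 2603 rect mm [487.9   3.3] [115.9 190.2] 9.6 zmed 31.5
dock
top N 881 rect mm [ 530.1 -251.9] [75.4 76.1] 5.9 zmed 75.1
scene N 742 rect mm [ 531.1 -250.2] [80.2 75.2] 5.8 zmed 76.3
handle
top N 363 rect mm [ 530.1 -251.2] [36.1 27.6] 14.2 zmed 179.7
scene N 248 rect mm [ 532.2 -250. ] [38.8 28. ] 13.9 zmed 180.9
scene N 612 rect mm [ 532.1 -249.9] [38.9 28.3] 14.0 zmed 159.4
knob
top N 49 rect mm [613.7  43.5] [12.7 13. ] 65.7 zmed 97.5
scene N 56 rect mm [616.  45.] [12.5 14.3] 43.4 zmed 97.9
arm
top N 360 rect mm [555.1  63.2] [ 18.7 124.8] 71.3 zmed 66.3
scene N 194 rect mm [542.6  71.8] [18.2 94.2] 74.8 zmed 67.7
```

View pics/crop1.png

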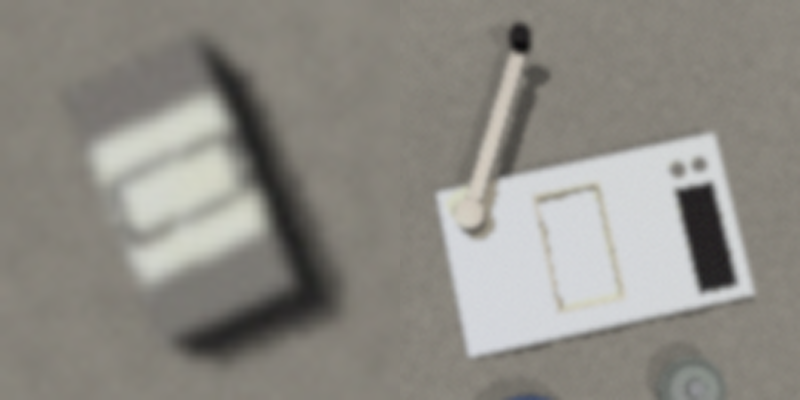

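The grey block at (199,279) is confirmed: a grey body with a white label and the outlined mark, measuring 70x36 with its top at 40 mm. Its centre is (531,273) mm and its x axis is at 21.2°. Tester x axis 9.5°, pocket near (486,12) mm; lever at about 1.07 rad. Handpiece at (531,-251) mm, x axis 14°. These sizes and heights agree with the ones given, so I'm moving now.

step_arm(steps=[0.25,0.32,0,0,0.25,0.32,0,0,0.25,0.32,0,0,0.25,0.32,0,0,0.25,0.32,0,0,0.25,0.32,0,0,0.25,0.32,0,0,0.25,0.32,0,0,0.25,0.32,0,0,0.25,0.32,0,0,0.33,0.6,0,3.2,0.33,0.6,0,3.2,0.33,0.6,0,3.2,0.33,0.6,0,3.2,0.33,0.6,0,3.2,0.33,0.6,0,3.2,0.33,0.6,0,3.2,0.33,0.6,0,3.2,0.33,0.6,0,3.2], claw=0, grip_force=40)

```text
time: 1.68
tool_pos: [0.5313, -0.015, 0.245]
tool_rot: [-3.141, 0.0, 0.376]
force: [0.0, -1.4, -0.8]
width: 0.0854
gripper_force: 0.0
```

step_arm(steps=[0,0.291,0,0,0,0.291,0,0,0,0.291,0,0,0,0.291,0,0,0,0.291,0,0,0,0.291,0,0,0,0.291,0,0,0,0.291,-0.06,0,0,0.291,-0.12,0,0,0.291,-0.12,0,0,0.291,-0.12,0,0,0.291,-0.12,0,0,0.291,-0.12,0])

```text
time: 2.77
tool_pos: [0.5325, 0.2728, 0.1274]
tool_rot: [-3.141, -0.002, 0.369]
force: [0.0, 0.3, 0.1]
width: 0.0852
gripper_force: 0.0
```

```bash
python3 - <<'E'
from h import *
# pocket: floor pixels in first top view, z 12..24
c=dict(np.load('top0.npz'));w=cloud(c)
m=np.zeros((480,640),bool);m[270:325,305:350]=1
m&=(w[...,2]<.022)&(w[...,2]>.008);p=w[m]
print(m.sum(),cv2.minAreaRect((p[:,:2]*1000).astype(np.float32)),np.median(p[:,2]),p[:,:2].mean(0))
print(arm.read_state())
E
```

```text
738 ((477.7841796875, 5.323703765869141), (93.48487854003906, 50.288631439208984), 10.291217803955078) 0.015215865081428246 [0.48540189 0.01112801]
{'time': 2.7667, 'q': array([-0.02511122,  0.39105574, -0.64362713,  1.70939184,  0.25674916,
        1.12477919, -1.94523261]), 'joint_velocities': array([-0.00190823, -0.02136956, -0.01062266, -0.01977629,  0.00128346,
       -0.00275268, -0.00330824]), 'effort': array([ 1.06255794e-01, -5.63070130e+01, -7.95142293e+00, -3.42070377e+01,
        5.88739011e-02,  5.24616649e-02, -8.63191788e-03]), 'tool_pos': array([0.53248187, 0.27277513, 0.12738377]), 'tool_rot': array([-3.14145421e+00, -1.93806074e-03,  3.69392939e-01]), 'force': array([0.01374171, 0.32805183, 0.05406058]), 'moment': array([ 0.00928827, -0.02853194, -0.06668542]), 'gripper_force': 0.0, 'width': 0.08521110623924763}
```

step_arm(steps=[-0.001,0,-0.03,0,-0.001,0,-0.05,0,-0.001,0,-0.07,0,-0.001,0,-0.08,0,-0.001,0,-0.088,0,-0.001,0,-0.092,0,-0.001,0,-0.092,0,-0.001,0,-0.092,0])

```text
time: 3.43
tool_pos: [0.531, 0.2734, 0.0346]
tool_rot: [-3.141, -0.002, 0.37]
force: [0.3, 0.6, 0.4]
width: 0.0851
gripper_force: 0.0
```

step_arm(steps=[0,0,0,0,0,0,0,0,0,0,0,0,0,0,0,0,0,0,0,0,0,0,0,0,0,0,0,0,0,0,0,0,0,0,0,0,0,0,0,0], claw=1, grip_force=40)

```text
time: 4.27
tool_pos: [0.5305, 0.2731, 0.0338]
tool_rot: [3.142, -0.001, 0.371]
force: [0.9, -1.5, 6.3]
width: 0.0351
gripper_force: 41.4
```

```bash
python3 - <<'E'
from h import *
c=cap('top','grasp'); cv2.imwrite('pics/grasp_c.png',cv2.resize(c['pixels'][220:340,140:260],(480,480),interpolation=2))
E
```

```text
(no output)
```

View pics/grasp_c.png

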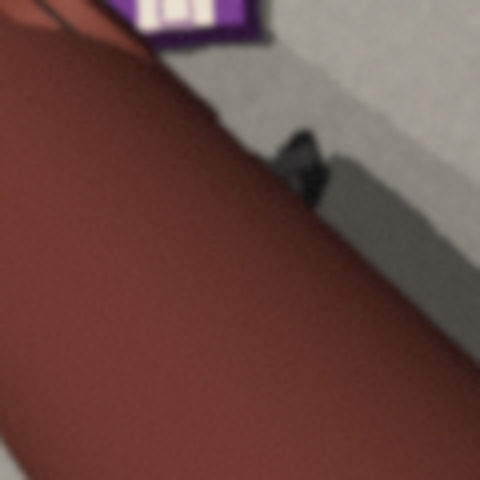

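The arm hides the block from above. Width 35.1 mm and 41 N say that it is gripped. I'll lift it and carry it above the pocket.

step_arm(steps=[0,0,0.03,0,0,0,0.06,0,0,0,0.1,0,0,0,0.13,0,0,-0.03,0.13,-3,-0.01,-0.06,0.13,-6,-0.015,-0.09,0.13,-9,-0.02,-0.12,0.13,-11.7,-0.03,-0.15,0.13,-11.7,-0.035,-0.18,0.13,-11.7,-0.04,-0.21,0.13,-11.7,-0.045,-0.24,0.13,-11.7,-0.045,-0.255,0.12,-11.7,-0.045,-0.261,0.1,-11.7,-0.045,-0.261,0.08,-11.7,-0.045,-0.261,0.08,-11.7,-0.045,-0.261,0.08,-11.7,-0.045,-0.261,0.08,-11.7])

```text
time: 5.82
tool_pos: [0.4856, 0.0125, 0.1141]
tool_rot: [-3.141, -0.001, 0.167]
force: [-0.7, 0.9, -1.1]
width: 0.035
gripper_force: 40.6
```

```bash
python3 - <<'E'
from h import *
c=cap('scene','carry'); cv2.imwrite('pics/carry_c.png',cv2.resize(c['pixels'][150:300,220:400],(720,600),interpolation=2))
np.savez('carry.npz',**c);w=cloud(c)
s=arm.read_state();print(s['tool_pos'],s['tool_rot'],s['width'],s['gripper_force'])
E
```

```text
[0.48588875 0.01252066 0.11441698] [ 3.14154723e+00 -1.33872919e-03  1.67263742e-01] 0.035303785284510544 40.55375933647156
```

View pics/carry_c.png

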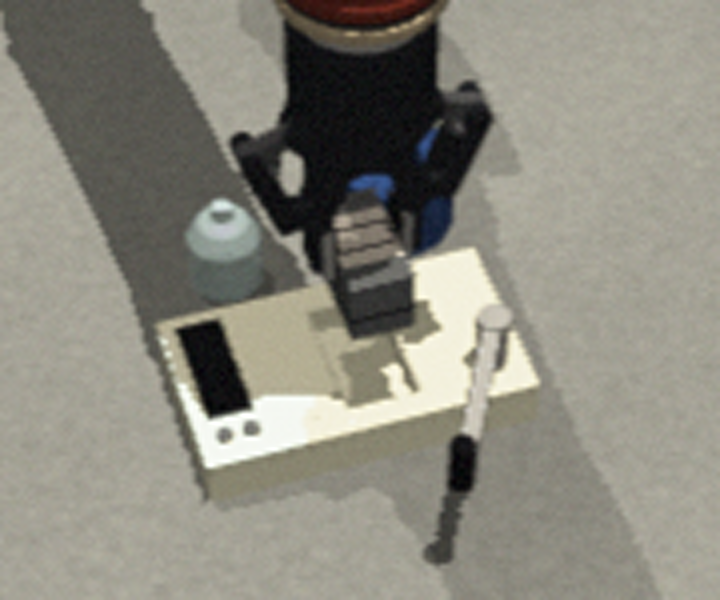

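The cartridge hangs level in the jaws over the pocket, top at crop (370,240), with the lever still clear at (480,380). I'll measure its position against the tester before lowering.

```bash
python3 - <<'E'
from h import *
c=dict(np.load('carry.npz'));w=cloud(c)
m=np.zeros((480,640),bool);m[195:236,300:325]=1
a=np.deg2rad(9.5);R=np.array([[np.cos(a),np.sin(a)],[-np.sin(a),np.cos(a)]])
p=w[m];L=(p[:,:2]-[.4862,.0132])@R.T*1000;z=p[:,2]*1000
for lo,hi in((80,90),(90,100),(100,110),(110,116),(116,126)):
    k=(z>lo)&(z<hi)&(abs(L[:,1])<25)&(L[:,0]>-40)&(L[:,0]<60)
    if k.sum()>5: print(lo,k.sum(),'x',np.percentile(L[k,0],[2,50,98]).round(1),'y',np.percentile(L[k,1],[1,50,99]).round(1),z[k].max().round(1))
# front face: points z 85..112, x>25 -> fit x vs y
k=(z>84)&(z<112)&(L[:,0]>30)&(abs(L[:,1])<17);print('front slope deg',np.rad2deg(np.arctan(np.polyfit(L[k,1],L[k,0],1)[0])),np.polyfit(L[k,1],L[k,0],1))
E
```

```text
80 46 x [-4.5 33.6 36.5] y [-18.1  -7.2  16.4] 89.8
90 72 x [ 8.6 34.2 37.1] y [-18.2  -3.3  17. ] 99.9
100 67 x [ 8.  34.1 37.4] y [-23.3  -8.2  16.6] 110.0
110 45 x [ 7.3 33.7 36.9] y [-24.5  -5.5  23.6] 115.9
116 402 x [-30.1   9.   35.8] y [-24.    2.   21.9] 125.9
front slope deg 0.1365036119582258 [2.38244198e-03 3.46466839e+01]
```

step_arm(steps=[0,0,-0.02,0,0,0,-0.04,0,0,0,-0.045,0,0,0,-0.05,0,0,0,-0.055,0,0,0,-0.058,0,0,0,-0.061,0,0,0,-0.063,0,0,0,-0.063,0,0,0,-0.063,0])

```text
time: 6.7
tool_pos: [0.4854, 0.012, 0.0505]
tool_rot: [3.142, -0.0, 0.166]
force: [-1.0, 0.3, -1.8]
width: 0.0352
gripper_force: 40.6
```

step_arm(steps=[0,0,-0.001,0,0,0,-0.002,0,0,0,-0.002,0,0,0,-0.002,0])

```text
time: 7.03
tool_pos: [0.4855, 0.012, 0.0487]
tool_rot: [3.141, -0.001, 0.166]
force: [-1.1, 0.1, 4.1]
width: 0.0349
gripper_force: 41.3
```

step_arm(steps=[0,0,0,0,0,0,0,0,0,0,0,0,0,0,0,0,0,0,0,0,0,0,0,0,0,0,0,0], claw=0.3)

```text
time: 7.62
tool_pos: [0.4852, 0.012, 0.0483]
tool_rot: [-3.141, 0.0, 0.166]
force: [-0.2, 0.3, 0.4]
width: 0.0599
gripper_force: 0.0
```

step_arm(steps=[0,0,0.03,0,0,0,0.06,0,0,0,0.1,0,0,0,0.14,0,0.03,0,0.14,0,0.03,0,0.14,0,0.03,-0.04,0.14,0,0.03,-0.08,0.14,0,0.03,-0.12,0.14,0,0.03,-0.12,0.14,0])

```text
time: 8.45
tool_pos: [0.514, -0.117, 0.1878]
tool_rot: [3.139, 0.002, 0.157]
force: [-0.1, -0.7, 0.2]
width: 0.0596
gripper_force: 0.0
```

```bash
python3 - <<'E'
from h import *
a=np.deg2rad(9.5);R=np.array([[np.cos(a),np.sin(a)],[-np.sin(a),np.cos(a)]])
for n,o in(('top',[.4856,.0116]),('scene',[.4862,.0132])):
    c=cap(n,'seat_'+n);w=cloud(c);L=(w[...,:2]-o)@R.T
    m=(w[...,2]>.05)&(w[...,2]<.060)&(abs(L[...,0])<.045)&(abs(L[...,1])<.025)
    if m.sum()<20: print(n,m.sum());continue
    p=L[m]*1000;print(n,m.sum(),cv2.minAreaRect(p.astype(np.float32)),np.median(w[m][:,2]))
    k=(w[...,2]>.085)&(w[...,2]<.11)&(np.hypot(w[...,0]-.614,w[...,1]-.044)<.03);print('knob',w[k].mean(0) if k.any() else None)
E
```

```text
top 647 ((0.24074935913085938, -0.5406608581542969), (69.70323181152344, 35.78772735595703), 0.13680152595043182) 0.055146857424050996
knob [0.61282634 0.04346278 0.09620273]
scene 403 ((1.0075569152832031, -0.9085102081298828), (36.54847717285156, 75.46568298339844), 89.6585922241211) 0.05661782317448855
knob [0.61708583 0.04475545 0.09628253]
```

The cartridge is seated: top at 55 mm, square, within 1 mm of the pocket's centre. Next I'll turn the tool so its x axis lies along the lever, then take the knob at (614,44) mm. I'm turning the positive way round because of the range of joint 7.

step_arm(steps=[0.03,0.06,0.03,7,0.06,0.1,0.03,14,0.08,0.13,0.03,21,0.1,0.16,0.03,28,0.1,0.16,0.03,35,0.1,0.16,0.03,42,0.1,0.16,0.03,49,0.1,0.16,0.03,56,0.1,0.16,0.03,63,0.1,0.16,0.03,70,0.1,0.16,0.03,77,0.1,0.16,0.03,84,0.1,0.16,0.03,91,0.1,0.16,0.03,98,0.1,0.16,0.03,105,0.1,0.16,0.03,112,0.1,0.16,0.03,119,0.1,0.16,0.03,126,0.1,0.16,0.03,133,0.1,0.16,0.03,140], claw=0.5)

```text
time: 10.22
tool_pos: [0.6147, 0.0539, 0.2184]
tool_rot: [3.141, -0.0, 2.618]
force: [0.1, 0.1, -0.6]
width: 0.0426
gripper_force: 0.0
```

step_arm(steps=[0,0,0,7,0,0,0,12,0,0,0,12,0,0,0,12,0,0,0,12])

```text
time: 10.63
tool_pos: [0.615, 0.0528, 0.2184]
tool_rot: [3.141, -0.0, 2.817]
force: [-0.0, -0.5, -0.4]
width: 0.0428
gripper_force: 0.0
```

```bash
python3 - <<'E'
from h import *
s=arm.read_state();print(s['tool_pos'],np.rad2deg(s['tool_rot']),s['q'],s['width'])
E
```

```text
[0.61502896 0.05280088 0.21835458] [ 1.79986983e+02 -8.07036867e-03  1.61410404e+02] [ 0.54067289  0.42391996 -0.91142962  1.54906445  0.3405302   1.33648711
  0.83885473] 0.042833396568404805
```

step_arm(steps=[-0.001,-0.009,-0.03,0,-0.001,-0.009,-0.06,0,-0.001,-0.009,-0.08,0,-0.001,-0.009,-0.1,0,-0.001,-0.009,-0.115,0,-0.001,-0.009,-0.125,0,-0.001,-0.009,-0.132,0,-0.001,-0.009,-0.132,0,-0.001,-0.009,-0.132,0])

```text
time: 11.38
tool_pos: [0.6146, 0.0432, 0.0868]
tool_rot: [3.141, 0.0, 2.819]
force: [0.0, -0.5, 0.1]
width: 0.0427
gripper_force: 0.0
```

step_arm(steps=[0,0,0,0,0,0,0,0,0,0,0,0,0,0,0,0,0,0,0,0,0,0,0,0,0,0,0,0,0,0,0,0,0,0,0,0], claw=1, grip_force=20)

```text
time: 12.13
tool_pos: [0.6149, 0.043, 0.0872]
tool_rot: [3.141, 0.001, 2.819]
force: [-0.6, 0.3, 6.6]
width: 0.0138
gripper_force: 20.7
```

```bash
python3 - <<'E'
from h import *
s=arm.read_state();print(s['tool_pos'],np.rad2deg(s['tool_rot']),s['width'],s['force'])
p=np.array([.5057,.081]);t=s['tool_pos'][:2];v=t-p;print(np.hypot(*v),np.rad2deg(np.arctan2(v[1],v[0])))
th0=np.arctan2(v[1],v[0])
for d in np.arange(5,63,5).tolist()+[60.5]:
    th=th0-np.deg2rad(d);print(d,np.round(p+np.hypot(*v)*np.array([np.cos(th),np.sin(th)])-t,3))
E
```

```text
[0.61485184 0.04304194 0.08718778] [1.79977377e+02 7.92196595e-02 1.61526154e+02] 0.013793698892482146 [-0.60524159  0.31116083  6.58782139]
0.11556356356819937 -19.175356240073167
5 [-0.004 -0.009]
10 [-0.008 -0.018]
15 [-0.014 -0.027]
20 [-0.02  -0.035]
25 [-0.026 -0.043]
30 [-0.034 -0.049]
35 [-0.042 -0.056]
40 [-0.05  -0.061]
45 [-0.059 -0.066]
50 [-0.068 -0.07 ]
55 [-0.078 -0.073]
60 [-0.087 -0.076]
60.5 [-0.088 -0.076]
```

The knob is gripped (13.8 mm wide, 115.6 mm from the pivot). I'll swing it along its arc.

step_arm(steps=[-0.004,-0.009,0,-5,-0.008,-0.018,0,-10,-0.014,-0.027,0,-15,-0.02,-0.035,0,-20,-0.026,-0.043,0,-25,-0.034,-0.049,0,-30,-0.042,-0.056,0,-35,-0.05,-0.061,0,-40,-0.059,-0.066,0,-45,-0.068,-0.07,0,-50,-0.078,-0.073,0,-55,-0.088,-0.076,0,-60,-0.088,-0.076,0,-60,-0.088,-0.076,0,-60,-0.088,-0.076,0,-60])

```text
time: 13.38
tool_pos: [0.5266, -0.0323, 0.0871]
tool_rot: [3.14, -0.0, 1.773]
force: [-1.7, 2.4, 5.9]
width: 0.0129
gripper_force: 20.8
```

```bash
python3 - <<'E'
from h import *
s=arm.read_state();print(s['tool_pos'],np.rad2deg(s['tool_rot']),s['width'],s['force'])
v=s['tool_pos'][:2]-[.5057,.081];print(np.hypot(*v),np.rad2deg(np.arctan2(v[1],v[0]))+80.5)
E
```

```text
[ 0.5265721  -0.03227487  0.08712027] [ 1.79929198e+02 -1.93483872e-03  1.01564739e+02] 0.01293171193355213 [-1.65128293  2.42071599  5.92280508]
0.11518176892407084 0.9402535326485832
```

step_arm(steps=[-0.002,0,0,0,-0.002,0,0,0,-0.002,0,0,0])

```text
time: 13.63
tool_pos: [0.5249, -0.0325, 0.0871]
tool_rot: [3.14, 0.0, 1.772]
force: [0.6, 2.1, 6.0]
width: 0.013
gripper_force: 20.8
```

step_arm(steps=[0.0015,0,0,0,0.0015,0,0,0,0.0015,0,0,0,0.0015,0,0,0,0.0015,0,0,0,0.0015,0,0,0], claw=0.6)

```text
time: 14.13
tool_pos: [0.5256, -0.0331, 0.0862]
tool_rot: [-3.141, -0.0, 1.772]
force: [0.3, 0.7, 0.2]
width: 0.034
gripper_force: 0.0
```

step_arm(steps=[0,0,0.02,0,0,0,0.05,0,0,0,0.09,0,0,0,0.13,0,0,0,0.16,0,0,-0.04,0.16,2.4,0,-0.08,0.16,2.4,0.003,-0.12,0.16,2.4,0.003,-0.16,0.16,2.4,0.003,-0.2,0.16,2.4,0.003,-0.2,0.16,2.4,0.003,-0.2,0.16,2.4], claw=0.25)

```text
time: 15.13
tool_pos: [0.5279, -0.236, 0.2456]
tool_rot: [-3.141, -0.001, 1.809]
force: [0.0, 1.3, 0.3]
width: 0.0641
gripper_force: 0.0
```

```bash
python3 - <<'E'
from h import *
s=arm.read_state();print(s['tool_pos'],np.rad2deg(s['tool_rot']),s['width'],s['force'])
c=cap('scene','shut');w=cloud(c)
for n in('scene','top'):
    c=cap(n,'shut_'+n);w=cloud(c)
    k=(w[...,2]>.085)&(w[...,2]<.105)&(np.hypot(w[...,0]-.525,w[...,1]+.032)<.03)
    if k.any():
        q=w[k];print(n,k.sum(),q[:,:2].mean(0)); v=q[:,:2].mean(0)-[.5057,.081];print(np.hypot(*v),np.rad2deg(np.arctan2(v[1],v[0]))+80.5)
    h=(w[...,2]>.17)&(w[...,2]<.19)&(np.hypot(w[...,0]-.530,w[...,1]+.251)<.04)
    if h.sum()>20: print(cv2.minAreaRect((w[h][:,:2]*1000).astype(np.float32)))
    if n=='top': cv2.imwrite('pics/shut_c.png',cv2.resize(c['pixels'][215:345,270:400],(520,520),interpolation=2))
E
```

```text
[ 0.52785878 -0.23595284  0.24556557] [-1.79946202e+02 -3.84722775e-02  1.03642429e+02] 0.06410019338810453 [0.04266913 1.28707633 0.30277476]
scene 51 [ 0.52768959 -0.03125724]
0.11439068751155565 1.5830902876328565
((531.867919921875, -250.1768798828125), (39.79527282714844, 27.74615478515625), 14.4822416305542)
top 48 [ 0.52369463 -0.03228402]
0.1147042999374868 -0.4742463489084088
((530.1349487304688, -251.30258178710938), (35.93756103515625, 27.641822814941406), 14.468113899230957)
```

View pics/shut_c.png

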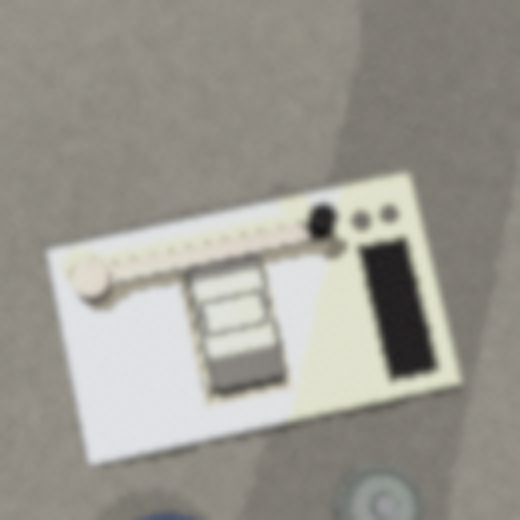

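The lever lies shut over the cartridge's far end: post at crop (90,278), knob (320,220), about 0° within the error. The mark is at crop (235,314), uncovered. Next I'll grip the handpiece.

step_arm(steps=[0.0025,-0.015,0,0.7,0.0025,-0.015,0,0.7,0.0025,-0.015,-0.03,0.7,0.0025,-0.015,-0.06,0.7,0.0025,-0.015,-0.08,0.7,0.0025,-0.015,-0.09,0.7,0.0025,-0.015,-0.1,0.7,0.0025,-0.015,-0.1,0.7,0.0025,-0.015,-0.1,0.7])

```text
time: 16.03
tool_pos: [0.5317, -0.2477, 0.147]
tool_rot: [3.141, 0.0, 1.827]
force: [0.3, -0.1, -0.5]
width: 0.0639
gripper_force: 0.0
```

step_arm(steps=[0,0,0,0,0,0,0,0,0,0,0,0,0,0,0,0,0,0,0,0,0,0,0,0,0,0,0,0,0,0,0,0,0,0,0,0], claw=1, grip_force=50)

```text
time: 16.78
tool_pos: [0.5318, -0.2483, 0.1475]
tool_rot: [3.14, 0.001, 1.826]
force: [-1.1, 0.3, 6.1]
width: 0.0352
gripper_force: 53.6
```

```bash
python3 - <<'E'
from h import *
s=arm.read_state();print(s['tool_pos'],np.rad2deg(s['tool_rot']),s['width'],s['force'])
c=dict(np.load('top0.npz'))
for q in((200,303),(258,292),(268,328),(210,340),(235,315)):
    print(ray(c,270+q[0]/4-.4,215+q[1]/4-.4,.055)[:2].round(4))
E
```

```text
[ 0.53176341 -0.24832112  0.14753664] [1.79936987e+02 7.43149596e-02 1.04623625e+02] 0.035221061205944766 [-1.14805619  0.26564722  6.05115019]
[0.4919 0.0276]
[ 0.4959 -0.0013]
[ 0.4779 -0.0051]
[0.4735 0.0236]
[0.4851 0.0107]
```

step_arm(steps=[0,0,0.015,0,0,0,0.03,0,0,0,0.045,0,0,0,0.06,0,0,0,0.075,0,0,0,0.09,0,0,0,0.11,0,0,0,0.12,0,0,0,0.12,0])

```text
time: 17.53
tool_pos: [0.5322, -0.2483, 0.2687]
tool_rot: [3.139, 0.002, 1.826]
force: [-0.1, 0.5, -2.4]
width: 0.0353
gripper_force: 53.1
```

step_arm(steps=[0,0.04,0,0,-0.01,0.08,0,0,-0.02,0.12,0,0,-0.03,0.16,0,-2,-0.04,0.2,0,-5,-0.044,0.23,0,-5,-0.045,0.25,0,-5,-0.046,0.26,0,-5,-0.046,0.26,0,-5,-0.046,0.26,0,-5,-0.046,0.26,0,-5])

```text
time: 18.45
tool_pos: [0.4853, 0.0101, 0.2658]
tool_rot: [-3.141, 0.0, 1.737]
force: [0.0, 0.4, -2.7]
width: 0.0353
gripper_force: 52.6
```

```bash
python3 - <<'E'
from h import *
s=arm.read_state();print(s['tool_pos'],np.rad2deg(s['tool_rot']),s['width'],s['force'])
c=cap('scene','hold');np.savez('hold.npz',**c);w=cloud(c)
cv2.imwrite('pics/hold_c.png',cv2.resize(c['pixels'][120:280,230:390],(600,600),interpolation=2))
t=s['tool_pos']
for z in range(110,260,6):
    k=(w[...,2]*1000>z)&(w[...,2]*1000<z+6)&(np.hypot(w[...,0]-t[0],w[...,1]-t[1])<.04)
    if k.sum()>3: L=w[k][:,:2]*1000;print(z,k.sum(),'x',L[:,0].min().round(1),L[:,0].max().round(1),'y',L[:,1].min().round(1),L[:,1].max().round(1))
E
```

```text
[0.485298   0.01008448 0.26575233] [-1.79951834e+02  4.57318665e-04  9.95079700e+01] 0.03534346868903799 [ 0.0324856   0.3866756  -2.70999688]
134 17 x 481.4 490.7 y -4.1 18.7
140 26 x 480.9 491.5 y -4.1 17.9
152 13 x 489.4 497.6 y -3.0 17.4
158 24 x 486.9 498.2 y -4.8 18.2
164 25 x 486.2 498.3 y -4.5 18.1
170 25 x 483.7 498.4 y -4.5 17.8
176 26 x 487.3 499.3 y -4.6 17.6
182 14 x 489.2 497.8 y -2.6 14.6
194 31 x 479.3 507.2 y -13.6 24.8
200 94 x 471.9 508.3 y -13.3 29.1
206 41 x 471.3 505.8 y -8.2 26.8
212 30 x 473.9 506.7 y -8.1 22.5
218 44 x 473.8 508.4 y -8.0 22.4
224 41 x 473.8 506.4 y -8.1 21.8
230 42 x 474.9 506.5 y -8.1 22.0
236 40 x 475.1 505.4 y -7.9 22.2
242 37 x 472.1 506.3 y -7.7 22.1
248 25 x 475.4 506.3 y -7.6 9.7
254 29 x 473.2 512.2 y -7.9 25.1
```

View pics/hold_c.png

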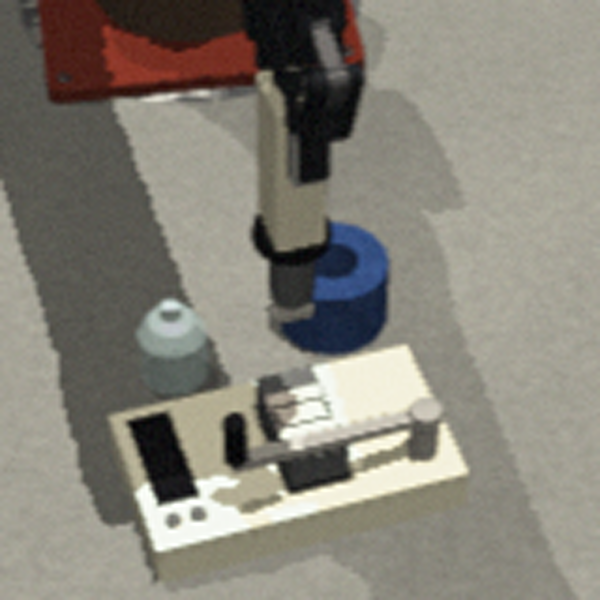

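The handpiece is held upright: nose at crop (292,285), head at (292,318). Its axis is about 4.5 mm short of the mark in y and its angle matches the tester's. I'll correct that and go down to just above contact.

step_arm(steps=[0.0005,0.0045,0,0,0.0005,0.0045,-0.025,0,0.0005,0.0045,-0.045,0,0.0005,0.0045,-0.055,0,0.0005,0.0045,-0.062,0,0.0005,0.0045,-0.067,0,0.0005,0.0045,-0.07,0,0.0005,0.0045,-0.072,0,0.0005,0.0045,-0.072,0,0.0005,0.0045,-0.072,0,0.0005,0.0045,-0.072,0])

```text
time: 19.42
tool_pos: [0.486, 0.0165, 0.1948]
tool_rot: [3.141, 0.0, 1.739]
force: [-0.8, -0.6, -3.0]
width: 0.0351
gripper_force: 52.5
```

```bash
python3 - <<'E'
from h import *
s=arm.read_state();print(s['tool_pos'],np.rad2deg(s['tool_rot']),s['width'],s['force'])
c=cap('scene','near');w=cloud(c);t=s['tool_pos']
cv2.imwrite('pics/near_c.png',cv2.resize(c['pixels'][170:270,250:370],(720,600),interpolation=2))
for lo,hi in((60,72),(82,108),(120,140)):
    k=(w[...,2]*1000>lo)&(w[...,2]*1000<hi)&(np.hypot(w[...,0]-.487,w[...,1]-.012)<.026)
    L=w[k][:,:2]*1000
    if k.sum(): print(lo,k.sum(),L.min(0).round(1),L.max(0).round(1),L.mean(0).round(1))
E
```

```text
[0.48603991 0.01649365 0.1948285 ] [1.79957674e+02 1.46068523e-02 9.96341075e+01] 0.03513131864153033 [-0.76517209 -0.60285663 -3.01555775]
60 42 [470.8   2.8] [512.6  25.9] [489.7  13.3]
82 90 [480.6   1.4] [499.1  24.4] [494.1  12.1]
120 136 [471.5  -7. ] [510.7  35.2] [497.1  11. ]
```

View pics/near_c.png

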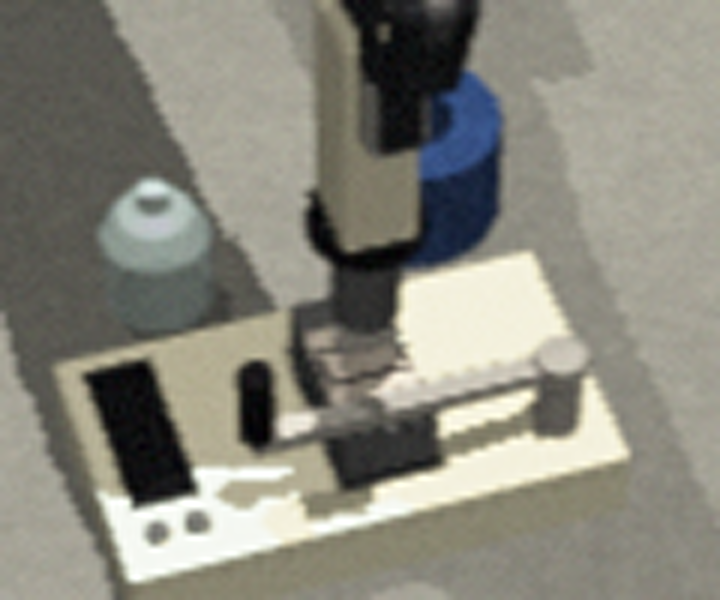

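step_arm(steps=[0,-0.0015,0,0,0,-0.0015,-0.002,0,0,-0.0015,-0.004,0,0,-0.0015,-0.006,0,0,-0.0015,-0.008,0,0,-0.0015,-0.009,0,0,-0.0015,-0.01,0,0,-0.0015,-0.011,0,0,-0.0015,-0.011,0,0,-0.0015,-0.011,0,0,-0.0015,-0.011,0,0,-0.0015,-0.011,0])

```text
time: 20.47
tool_pos: [0.4857, 0.015, 0.1834]
tool_rot: [-3.142, 0.0, 1.739]
force: [-0.8, -1.0, 1.6]
width: 0.0352
gripper_force: 53.0
```

```bash
python3 - <<'E'
from h import *
s=arm.read_state();print(s['tool_pos'],s['tool_rot'],s['width'],s['force'],s['moment'])
E
```

```text
[0.48571574 0.0149578  0.18340748] [-3.14151114e+00  9.37672987e-05  1.73897251e+00] 0.035194859057215123 [-0.84871774 -0.99198269  1.64546331] [-0.14402055  0.46783222  0.00118295]
```

step_arm(steps=[0,0,0,0,0,0,0,0,0,0,0,0,0,0,0,0,0,0,0,0,0,0,0,0,0,0,0,0,0,0,0,0])

```text
time: 21.13
tool_pos: [0.4857, 0.0149, 0.1833]
tool_rot: [-3.142, -0.0, 1.739]
force: [-1.5, -0.6, 0.7]
width: 0.0353
gripper_force: 53.0
```

```bash
python3 - <<'E'
from h import *
c=cap('scene','end');w=cloud(c)
cv2.imwrite('pics/end_c.png',cv2.resize(c['pixels'][170:270,250:370],(720,600),interpolation=2))
for lo,hi in((73,90),(90,97)):
    k=(w[...,2]*1000>lo)&(w[...,2]*1000<hi)&(np.hypot(w[...,0]-.487,w[...,1]-.012)<.026)
    L=w[k][:,:2]*1000
    if k.sum(): print(lo,k.sum(),L.min(0).round(1),L.max(0).round(1),L.mean(0).round(1))
k=(w[...,2]>.088)&(w[...,2]<.105)&(np.hypot(w[...,0]-.525,w[...,1]+.032)<.02);print('knob',w[k].mean(0))
k=(w[...,2]>.050)&(w[...,2]<.0565)&(np.hypot(w[...,0]-.487,w[...,1]-.012)<.04);print('cart top',k.sum(),np.median(w[k][:,2]))
print(arm.read_state()['force'])
E
```

```text
73 59 [4.856e+02 4.000e-01] [500.7  25.1] [493.9  11.6]
90 28 [487.8   0.5] [501.4  24.8] [494.3  12.4]
knob [ 0.52768917 -0.03113678  0.09695078]
cart top 99 0.05495930928240428
[-2.09492977 -1.17591138  1.34841706]
```

View pics/end_c.png

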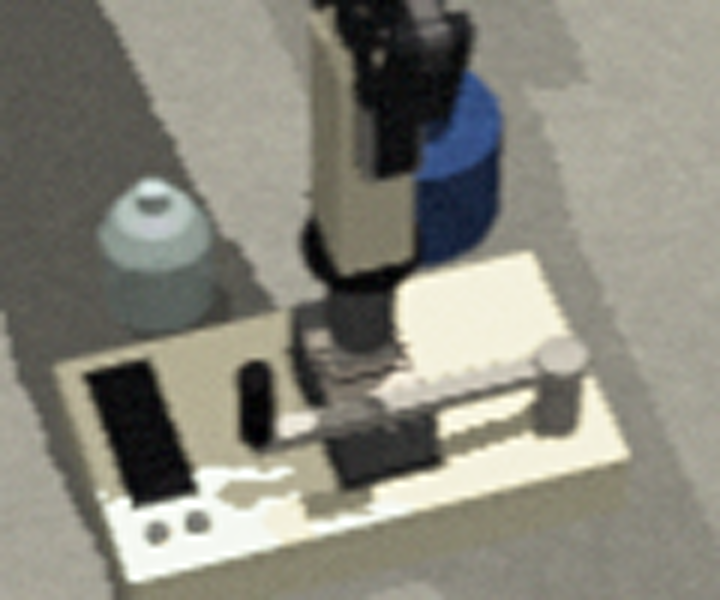

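The head rests on the mark at crop (362,350), upright, with the nose centred at (487,12.5) mm against the mark at (487,12.3). The push is about 4 N, close to half travel, and the lever is still shut.

```bash
python3 -c "
from workcell import finish_job
print(finish_job())"
```

```text
the job is handed in; nothing more can be done
None
```

I handed the job in at about 21 s: the cartridge is seated in the pocket, the lever is shut over it, and the handpiece is held upright on the mark, pressed about half way in (about 4 N by the wrist force); no verdict came back.

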